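Charge and light the briquette starter

TASK

Using the red-handled scoop, carry at least three of the charcoal briquettes from the aluminium tray into the starter's round fire bowl, without the gripper touching a briquette and without spilling any (the others stay in the tray). Then stand the scoop back on its rubber mat and let go of it, and only after that press the yellow key fully and then the red key fully, one at a time. Do not press the blue key, and leave the other things on the table where they are.

Things in the scene. Friction and masses are not known exactly. Their poses are not given: they have to be found in the camera images.
- scoop: steel scoop, red handle, 0.16 kg. Origin: centre of the bowl's underside; x out of its open front, z up. Bowl 90 long (x -45 to 45), 112 wide, floor 2.5 thick, back wall 36 high, side walls 3 thick, 34 high, 22 high from x 0 to 25, none in front of that. A thin neck rises from the back wall to a level bar handle: x -170 to -60, 20 wide, 22 high, its centre 85 above the underside
- scoop_grip (a point): place to grip the scoop: middle of the red handle, at (-110, 0, 85) in the scoop's frame; close the fingers across its 20 mm width
- scoop_lip (a point): middle of the scoop's front lip at its underside, at (45, 0, 0) in the scoop's frame
- mat: black rubber mat fixed to the table, 260 (x) by 130 (y), 4 thick; origin at the centre of its underside. The scoop's place
- tray: polished aluminium tray with upright walls, fixed to the table, outside 280 (x) by 138 (y) by 40 high, walls and floor 4 thick (inside 272 by 130); origin at the centre of its underside. The briquettes lie loose in the half towards its +x end; the other half is empty
- starter: grey electric briquette starter fixed to the table: base 280 (x) by 200 (y) by 45 high, origin at the centre of its underside. A round steel fire bowl stands on it, its axis 50 from the origin along x; the dark key panel lies towards -x, with three keys in a row along y at x = -100
- bowl_mid (a point): point on the fire bowl's axis, 70 above the table and 20 above the bowl's inner floor. The bowl's rim is 95 above the table, its mouth 164 across outside and 156 inside; the inner floor is about 105 across and the walls flare
- coal1: black charcoal briquette, a round pillow shape 30 across and 20 thick, 25 g, five of the same kind; origin at its centre
- coal2: black charcoal briquette, a round pillow shape 30 across and 20 thick, 25 g, five of the same kind; origin at its centre
- coal3: black charcoal briquette, a round pillow shape 30 across and 20 thick, 25 g, five of the same kind; origin at its centre
- coal4: black charcoal briquette, a round pillow shape 30 across and 20 thick, 25 g, five of the same kind; origin at its centre
- coal5: black charcoal briquette, a round pillow shape 30 across and 20 thick, 25 g, five of the same kind; origin at its centre
- yellow (a joint): travel of the yellow spring key in m: 0 up, 0.006 fully pressed (about 5 N)
- yellow_top (a point): centre of the top of the yellow key, 26 across, in a black collar 42 across and 12 high; its top is 63 above the table. The order of the colours along the panel varies
- red (a joint): travel of the red spring key in m: 0 up, 0.006 fully pressed (about 5 N)
- red_top (a point): centre of the top of the red key, 26 across, in a black collar 42 across and 12 high; its top is 63 above the table. The order of the colours along the panel varies
- blue (a joint): travel of the blue spring key in m: 0 up, 0.006 fully pressed (about 5 N)
- blue_top (a point): centre of the top of the blue key, 26 across, in a black collar 42 across and 12 high; its top is 63 above the table. The order of the colours along the panel varies
- jar: amber glass jar with a black twist cap, 66 across, 95 tall; origin under its centre. A bystander, to be left alone
- tin: green tin, 60 across, 100 tall; origin under its centre. A bystander, to be left alone
- brush: grill brush about 260 long, lying along its x; origin under its middle. A bystander, to be left alone
- tongs: steel tongs about 265 long and 70 wide, lying along their x; origin under the middle. A bystander, to be left alone
- lighter: orange plastic lighter, 103 by 26 by 19, lying along its x; origin under its middle. A bystander, to be left alone
Things that resemble listed ones, but are neither listed nor needed, are in the scene too. What is shaped like the scoop but turquoise is not meant.

How it is judged:
On the way, in this order (a step that is already met when the one before it is completed fails the run):
1. at least three briquettes lie in the fire bowl ((distance between each of coal1, coal2, coal3 and bowl_mid below 0.07 m or distance between each of coal1, coal2, coal4 and bowl_mid below 0.07 m or distance between each of coal1, coal2, coal5 and bowl_mid below 0.07 m or distance between each of coal1, coal3, coal4 and bowl_mid below 0.07 m or distance between each of coal1, coal3, coal5 and bowl_mid below 0.07 m or distance between each of coal1, coal4, coal5 and bowl_mid below 0.07 m or distance between each of coal2, coal3, coal4 and bowl_mid below 0.07 m or distance between each of coal2, coal3, coal5 and bowl_mid below 0.07 m or distance between each of coal2, coal4, coal5 and bowl_mid below 0.07 m or distance between each of coal3, coal4, coal5 and bowl_mid below 0.07 m)), for 0.2 s.
2. the scoop stands level on the mat, let go (x of scoop in the frame of mat between -0.12 and 0.12 m and y of scoop in the frame of mat between -0.055 and 0.055 m and height (world z) of scoop below 0.012 m and angle between scoop's own z axis and vertical below 0.12 rad and contact force between the fingers and scoop below 0.2 N), for 0.2 s.
3. the yellow key is pressed (over 4 mm) (value of joint yellow above 0.004 m), for 0.05 s.
4. the red key is pressed (over 4 mm) (value of joint red above 0.004 m), for 0.05 s.
At the end, for the whole second after the job is handed in: At least three briquettes in the fire bowl (centre within 70 mm of bowl_mid), the others in the tray, all at rest; the scoop level (0.12 rad) and still, bowl centre over the mat, released; all three keys up (all of step 2 and (distance between each of coal1, coal2, coal3 and bowl_mid below 0.07 m or distance between each of coal1, coal2, coal4 and bowl_mid below 0.07 m or distance between each of coal1, coal2, coal5 and bowl_mid below 0.07 m or distance between each of coal1, coal3, coal4 and bowl_mid below 0.07 m or distance between each of coal1, coal3, coal5 and bowl_mid below 0.07 m or distance between each of coal1, coal4, coal5 and bowl_mid below 0.07 m or distance between each of coal2, coal3, coal4 and bowl_mid below 0.07 m or distance between each of coal2, coal3, coal5 and bowl_mid below 0.07 m or distance between each of coal2, coal4, coal5 and bowl_mid below 0.07 m or distance between each of coal3, coal4, coal5 and bowl_mid below 0.07 m) and (distance between coal1 and bowl_mid below 0.07 m or (x of coal1 in the frame of tray between -0.138 and 0.138 m and y of coal1 in the frame of tray between -0.067 and 0.067 m and z of coal1 in the frame of tray below 0.04 m)) and (distance between coal2 and bowl_mid below 0.07 m or (x of coal2 in the frame of tray between -0.138 and 0.138 m and y of coal2 in the frame of tray between -0.067 and 0.067 m and z of coal2 in the frame of tray below 0.04 m)) and (distance between coal3 and bowl_mid below 0.07 m or (x of coal3 in the frame of tray between -0.138 and 0.138 m and y of coal3 in the frame of tray between -0.067 and 0.067 m and z of coal3 in the frame of tray below 0.04 m)) and (distance between coal4 and bowl_mid below 0.07 m or (x of coal4 in the frame of tray between -0.138 and 0.138 m and y of coal4 in the frame of tray between -0.067 and 0.067 m and z of coal4 in the frame of tray below 0.04 m)) and (distance between coal5 and bowl_mid below 0.07 m or (x of coal5 in the frame of tray between -0.138 and 0.138 m and y of coal5 in the frame of tray between -0.067 and 0.067 m and z of coal5 in the frame of tray below 0.04 m)) and linear speed of scoop below 0.02 m/s and linear speed of each of coal1, coal2, coal3, coal4, coal5 below 0.05 m/s and value of joint each of yellow, red, blue below 0.0015 m); the robot touches nothing.
It fails at once if a briquette is touched by the fingers or the arm (contact force between any of the fingers, the arm and coal1 above 0.5 N or contact force between any of the fingers, the arm and coal2 above 0.5 N or contact force between any of the fingers, the arm and coal3 above 0.5 N or contact force between any of the fingers, the arm and coal4 above 0.5 N or contact force between any of the fingers, the arm and coal5 above 0.5 N).
It fails at once if the blue key is pressed (over 3 mm) (value of joint blue above 0.003 m).
It fails at once if the yellow and red keys are down together (value of joint each of yellow, red above 0.003 m).
It fails at once if the yellow or red key is pressed before three briquettes lie in the bowl and the scoop is back (value of joint any of yellow, red above 0.004 m and (not (distance between each of coal1, coal2, coal3 and bowl_mid below 0.07 m or distance between each of coal1, coal2, coal4 and bowl_mid below 0.07 m or distance between each of coal1, coal2, coal5 and bowl_mid below 0.07 m or distance between each of coal1, coal3, coal4 and bowl_mid below 0.07 m or distance between each of coal1, coal3, coal5 and bowl_mid below 0.07 m or distance between each of coal1, coal4, coal5 and bowl_mid below 0.07 m or distance between each of coal2, coal3, coal4 and bowl_mid below 0.07 m or distance between each of coal2, coal3, coal5 and bowl_mid below 0.07 m or distance between each of coal2, coal4, coal5 and bowl_mid below 0.07 m or distance between each of coal3, coal4, coal5 and bowl_mid below 0.07 m) or not (x of scoop in the frame of mat between -0.12 and 0.12 m and y of scoop in the frame of mat between -0.055 and 0.055 m and height (world z) of scoop below 0.012 m and angle between scoop's own z axis and vertical below 0.12 rad and contact force between the fingers and scoop below 0.2 N))).
It fails at once if another thing on the table is moved by more than 30 mm (distance of any of jar, tin, brush, tongs, lighter from where it was at the start of the episode above 0.03 m).
It also fails if it takes over 67 s, if anything falls off the work surface, if the arm or the gripper's body presses on something with over 40 N, if the wrist force passes 120 N, or if a joint passes its speed limit or range.

ROBOT

A 6-joint arm with a two-finger parallel gripper is mounted at the origin on the work surface. World frame = base frame: x ahead of the robot, y to its left, z up, the work surface at z = 0. Lengths are in m, angles in rad, forces in N, time in s.
With the tool pointing down it reaches from about 0.3 to 0.775 m from the base axis. Payload 14.6 kg.
Tool frame: the origin (TCP) lies at the very end of the fingers, on their centre line; the grasp point (between the pads) lies 19 mm behind it; z points along the fingers, y is the line along which they close (so a half turn about z gives the same grasp; the last joint's range is limited). The gripper opens to 94 mm and grips with 3 to 60 N. Pads are 16 mm wide; open, the fingers measure 119 mm over their backs; the gripper's body (75 mm by 177 mm) begins 78 mm behind the grasp point.
Start: joints at [-1.319, 0.3, 1.521, -0, 1.321, -0.067], TCP at [0.172, -0.522, 0.205] pointing down, gripper open.
Joint ranges: [-3.03, 3.03], [-0.79, 2.21], [0.23, 2.52], [-1.04, 4.18], [0, 3.07], [-2.55, 2.55]. Speed limits (rad/s): [2.22, 2.22, 2.57, 3.14, 3.14, 3.14].

INTERFACE

Orientations are given as [roll, pitch, yaw] about the fixed x, y, z axes, in that order (R = Rz(yaw) Ry(pitch) Rx(roll)).
In Python, from station import ctrl gives the robot as it stands. The module is installed in compiled form; this text tells all that it offers.
- The arm moves only by the tool step_arm, never from a script. Its argument "deltas" is a list of rows, each an object with "dp": the shift along the tool's x, y, z scaled (see below), a list of three; "twist": the turn about the tool's z scaled (see below). In form: [{"dp": [tx, ty, tz], "twist": twist}, ...]. A call has 1 to 12 rows; each row shifts and turns the commanded pose from where the row before left it, along the tool's axes as they then stand; what a row does not reach is not made up. The controller multiplies each number of a shift by 0.04 m and each number of a turn by 4 degrees. A row lasts 1/10 s, in which the tool goes at most 50 mm and 8.59 degrees, less where a joint would pass 70% of its speed; a pose out of reach is approached as far as the arm can. A call with a number of a shift or a turn outside -1 to 1 is refused whole. A call with a gripper value outside its range is refused whole. "gripper" is the opening, from -1 (shut) to 1 (fully open), set as the call begins (left out, the last holds). The fingers move at their own pace and stop on an object; "squeeze" is the grip in N (left out, the last holds). Time passes only in rows, so rows that do not move let the fingers close. It gives the time, the measured TCP pose, the force, the opening and the grip force at its end, in the units of the state.
- ctrl.get_obs(): the state, without advancing time (a new reading comes with each control period).
- ctrl.camera(name): name is "scene" or "side" or "wrist"; returns (picture, depth): 480x640x3 uint8, red, green, blue; 480x640 float32, m along the optical axis (not along the pixel's ray), 0 where there is no reading.
- ctrl.get_calibration(name): a dict with "fx", "fy", "cx", "cy" (pixels), "distortion" ([k1, k2, p1, p2, k3] as OpenCV has them; the pictures are not rectified), "world_to_cam" (4x4, takes a point from world to camera coordinates); the wrist camera has in their place "hand_eye" (4x4, takes a point from camera to tool coordinates, whose origin is the TCP and whose axes are the flange's). Camera axes: x right, y down, z forward; pixel columns grow to the right and rows downward; lengths in m; the calibration is good to about 2 mm. A picture is of the moment at which its call begins: read the wrist's pose just before it. get_calibration takes no time and is no camera call.
- ctrl.hand_in(): hands the job in; it is judged then, once.
Trained networks look in the newest picture that a camera, given by its name, has taken for a name from the list of things; names that differ only in an ending like _2 or _b are one class to them, and where a whole thing is asked for, a point or a joint stands for the part that bears it (a point fixed in the world has none). Each returns a list of dicts, best first, with "conf" (0 to 1); they miss things now and then, are a little off and sometimes report something else, mostly with a low value. They report only what shows in the picture. A call takes as long as a camera call. They do not tell look-alikes from the thing itself.
- ctrl.spot_in(camera, label): "rect" ([left, top, right, bottom] as shares, 0 to 1, of the picture: columns of its width, rows of its height, round what is visible of it).
- ctrl.cut_out(camera, label): "pixels" (480x640 bool, what is visible of it) and "rect" ([left, top, right, bottom] as shares, 0 to 1, of the picture: columns of its width, rows of its height, round what is visible of it).
The state is a dict: "time_s": time; "qpos": joint angles; "joint_vel": joint speeds; "tau": joint torques, N m; "ee_pos": TCP position; "eef_rot": TCP orientation; "force": force on the tool from outside, world axes, zero at the start; "moment": the same for the moment, N m; "grip_width": finger opening in m; "grip_force": force on a finger pad.
Only numpy, scipy, OpenCV 4.12 (cv2) and the standard library are available. Lean on these libraries where they do the work, as an engineer would, in place of code of your own. Each camera call takes 0.05 s, during which the arm holds its last target. There are 200 camera calls.

## Working session

There is one attempt and no reset: what is moved stays moved. The work goes in short steps, Python scripts to look and compute and a tool call to move; the robot and the scene stay as the last step left them, time stands still between calls to the robot, and variables do not carry over. Pictures are saved under pics/ and viewed, at most 10 in all, crops included, and the job is handed in when it is done.

Besides the shell and the picture viewer there is one more tool, called after "Request:" as a command line: name --argument value ..., lists and objects as JSON in quotes. step_arm: Moves the arm, as the interface text tells. Its arguments: {"type":"object","properties":{"deltas":{"type":"array"},"gripper":{"type":"number"},"squeeze":{"type":"number"}},"required":["deltas"]}

```bash
mkdir -p pics
cat > h.py <<'E'
import numpy as np, cv2
from station import ctrl
from scipy.spatial.transform import Rotation as R
def cam(n):
    o=ctrl.get_obs(); im,d=ctrl.camera(n); c=ctrl.get_calibration(n)
    K=np.array([[c['fx'],0,c['cx']],[0,c['fy'],c['cy']],[0,0,1.]]); D=np.array(c['distortion'],float)
    if 'world_to_cam' in c: T=np.linalg.inv(np.array(c['world_to_cam']))
    else:
        W=np.eye(4); W[:3,:3]=R.from_euler('xyz',o['eef_rot']).as_matrix(); W[:3,3]=o['ee_pos']; T=W@np.array(c['hand_eye'])
    return im,d,K,D,T
def cloud(d,K,D,T):
    v,u=np.mgrid[0:480,0:640]
    p=cv2.undistortPoints(np.stack([u.ravel(),v.ravel()],1).astype(np.float64)[:,None],K,D)[:,0]
    P=np.c_[p,np.ones(len(p))]*d.reshape(-1,1)
    return (P@T[:3,:3].T+T[:3,3]).reshape(480,640,3)
def save(n,im): cv2.imwrite('pics/'+n+'.png',im[:,:,::-1])
E
python3 - <<'E'
from h import *
o=ctrl.get_obs(); print(o['ee_pos'],o['eef_rot'],o['time_s'])
for n in ['scene','side']:
    im,d,K,D,T=cam(n); save(n+'0',im); X=cloud(d,K,D,T); np.savez(n+'0.npz',im=im,X=X,d=d)
    print(n,'cam at',T[:3,3].round(3))
    for l in ['scoop','mat','tray','starter','coal1','yellow_top','red_top','blue_top','jar','tin','brush','tongs','lighter']:
        for r in ctrl.cut_out(n,l)[:6]:
            m=r['pixels']&(d>0); 
            if m.sum()<5: continue
            p=X[m]; print(l,round(r['conf'],2),(np.array(r['rect'])*[640,480,640,480]).round(),'med',np.median(p,0).round(3),'lo',np.percentile(p,2,0).round(3),'hi',np.percentile(p,98,0).round(3),im[m].mean(0).round())
E
```

```text
[ 0.17230298 -0.52201754  0.20485893] [-3.14036575e+00 -9.19519546e-05  3.18743089e-01] 0.0
scene cam at [ 0.962 -0.655  0.948]
scoop 0.79 [298. 135. 344. 163.] med [0.206 0.322 0.025] lo [0.135 0.198 0.   ] hi [0.242 0.405 0.099] [ 65. 101.  97.]
scoop 0.65 [234. 254. 322. 306.] med [ 0.43  -0.117  0.017] lo [ 0.374 -0.263  0.004] hi [ 0.484 -0.055  0.103] [166. 119. 123.]
mat 0.57 [219. 249. 328. 344.] med [ 0.433 -0.209  0.005] lo [ 0.364 -0.28   0.001] hi [ 0.487 -0.03   0.008] [40. 40. 39.]
tray 0.79 [290. 255. 413. 378.] med [ 0.614 -0.121  0.006] lo [ 0.551 -0.243  0.001] hi [0.686 0.035 0.042] [213. 211. 213.]
starter 0.94 [354. 151. 481. 243.] med [0.566 0.285 0.047] lo [0.401 0.21  0.012] hi [0.673 0.399 0.095] [130. 132. 139.]
coal1 0.55 [369. 285. 382. 296.] med [ 0.619 -0.02   0.022] lo [ 0.605 -0.029  0.012] hi [ 0.63  -0.006  0.027] [54. 52. 53.]
coal1 0.53 [352. 294. 366. 303.] med [ 0.599 -0.062  0.023] lo [ 0.587 -0.072  0.015] hi [ 0.609 -0.05   0.027] [39. 38. 38.]
coal1 0.42 [389. 290. 400. 302.] med [ 0.659 -0.01   0.022] lo [ 0.646 -0.02   0.004] hi [0.67  0.01
[... 3600 characters left out ...]
 0.009] lo [ 0.371 -0.26   0.004] hi [ 0.481 -0.052  0.102] [155. 137. 139.]
tin 0.82 [155. 234. 191. 283.] med [0.763 0.114 0.074] lo [0.748 0.078 0.007] hi [0.799 0.129 0.102] [150. 160. 150.]
brush 0.75 [284. 173. 362. 197.] med [ 0.59  -0.343  0.018] lo [ 0.467 -0.366  0.003] hi [ 0.685 -0.326  0.023] [110. 112. 114.]
tongs 0.74 [255. 239. 264. 251.] med [ 0.63  -0.042  0.021] lo [ 0.619 -0.058  0.01 ] hi [ 0.645 -0.034  0.027] [37. 36. 35.]
tongs 0.57 [310. 148. 398. 176.] med [ 0.533 -0.472  0.01 ] lo [ 0.394 -0.52  -0.001] hi [ 0.652 -0.45   0.019] [157. 152. 150.]
lighter 0.85 [297. 319. 344. 347.] med [0.403 0.14  0.014] lo [0.369 0.099 0.001] hi [0.435 0.178 0.02 ] [196. 124.  75.]
```

Run:
```python
from h import *
for n in ['scene','side']:
    f=np.load(n+'0.npz'); im=f['im'].astype(int); X=f['X']; d=f['d']; x,y,z=X[...,0],X[...,1],X[...,2]
    r,g,b=im[...,0],im[...,1],im[...,2]
    def fit(nm,m):
        p=X[m]
        if len(p)<6: print(n,nm,len(p));return
        (c,s,a)=cv2.minAreaRect(p[:,:2].astype(np.float32)); print(n,nm,len(p),'c',np.round(c,4),'s',np.round(s,3),'a',round(a,1),'z',np.percentile(p[:,2],[5,50,95]).round(4),'mean',p.mean(0).round(4))
    ok=d>0
    h=ok&(x>.3)&(x<.55)&(y>-.33)&(y<0)&(z>.08)&(r>g+50)
    fit('handle',h)
    m=ok&(x>.33)&(x<.52)&(y>-.32)&(y<.02)
    fit('scoopbowl',m&(z>.012)&(z<.06)&(y>-.14)); fit('matall',m&(z>.002)&(z<.009)&(r<90)&(abs(r-b)<25))
    t=ok&(x>.53)&(x<.71)&(y>-.27)&(y<.06)
    fit('trayrim',t&(z>.034)&(z<.046)&(r>80))
    k=t&(r<95)&(z>.012)&(z<.032)&(x>.55)&(x<.69)&(y<.035)
    nc,l,st,ce=cv2.connectedComponentsWithStats(k.astype(np.uint8))
    for i in range(1,nc):
        if st[i,4]>15: fit('coal',l==i)
    s=ok&(x>.38)&(x<.72)&(y>.19)&(y<.45)
    fit('base',s&(z>.038)&(z<.05))
    fit('bowlrim',s&(z>.089)&(z<.1))
    for nm,c in [('red',(r>g+60)&(r>b+60)),('yel',(r>b+60)&(g>b+60)),('blue',(b>r+50))]: fit(nm,s&(x<.48)&(z>.056)&c)
    j=ok&(z>.03)
```

```text
scene handle 559 c [ 0.4245 -0.212 ] s [0.11  0.023] a 86.9 z [0.085  0.0993 0.1029] mean [ 0.427  -0.2163  0.097 ]
scene scoopbowl 273 c [ 0.428  -0.1063] s [0.069 0.116] a 88.6 z [0.0127 0.0266 0.0399] mean [ 0.4356 -0.108   0.0268]
scene matall 2579 c [ 0.4238 -0.1535] s [0.259 0.128] a 88.0 z [0.0025 0.0048 0.0076] mean [ 0.4318 -0.1922  0.0049]
scene trayrim 917 c [ 0.6103 -0.0929] s [0.156 0.303] a 0.7 z [0.0349 0.0394 0.0432] mean [ 0.616  -0.1066  0.0392]
scene coal 92 c [ 0.5834 -0.0158] s [0.024 0.021] a 38.3 z [0.0161 0.0231 0.0264] mean [ 0.5838 -0.0169  0.0224]
scene coal 94 c [ 0.6168 -0.0188] s [0.022 0.026] a 69.0 z [0.0159 0.0229 0.0263] mean [ 0.6171 -0.0195  0.0221]
scene coal 96 c [ 0.6573 -0.01  ] s [0.025 0.022] a 16.7 z [0.017  0.0224 0.026 ] mean [ 0.6582 -0.0113  0.0221]
scene coal 95 c [ 0.597  -0.0615] s [0.025 0.021] a 17.5 z [0.0167 0.0229 0.0268] mean [ 0.598  -0.0621  0.0224]
scene coal 100 c [ 0.6349 -0.0507] s [0.025 0.024] a 7.1 z [0.017  0.0229 0.0269] mean [ 0.6347 -0.0524  0.0225]
scene base 2874 c [0.5346 0.3142] s [0.208 0.283] a 86.4 z [0.0413 
[... 1119 characters left out ...]
9 0.0223 0.0262] mean [ 0.5927 -0.0528  0.0212]
side coal 96 c [ 0.6549 -0.0033] s [0.027 0.023] a 9.5 z [0.0135 0.0217 0.0259] mean [ 0.6532 -0.0016  0.0208]
side base 9250 c [0.5321 0.3165] s [0.201 0.28 ] a 87.1 z [0.0418 0.0451 0.0493] mean [0.5006 0.3404 0.0452]
side bowlrim 882 c [0.5827 0.3134] s [0.163 0.163] a 54.1 z [0.09   0.0943 0.0968] mean [0.5855 0.3146 0.0939]
side red 165 c [0.4303 0.2666] s [0.025 0.025] a 13.1 z [0.058  0.0669 0.0694] mean [0.4289 0.2687 0.066 ]
side yel 192 c [0.433  0.3213] s [0.025 0.028] a 29.0 z [0.0584 0.0669 0.0693] mean [0.4318 0.3232 0.0658]
side blue 220 c [0.436  0.3768] s [0.026 0.026] a 29.0 z [0.0584 0.0664 0.0684] mean [0.4348 0.3777 0.0655]
```

View pics/scene0.png

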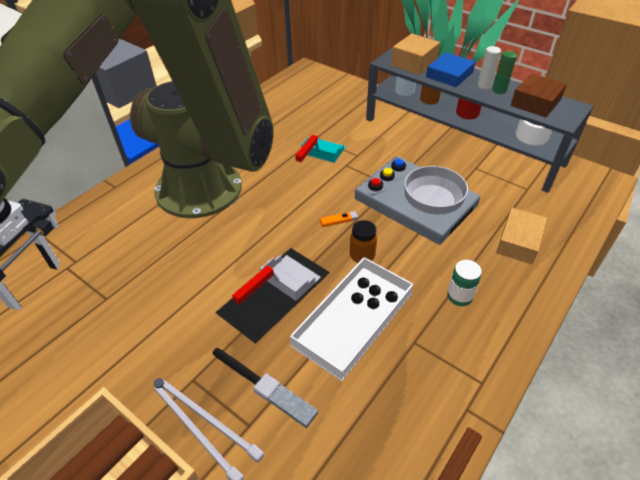

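Request:
step_arm --deltas '[{"dp":[0.77,-0.5,0],"twist":0},{"dp":[0.77,-0.5,0],"twist":0},{"dp":[0.77,-0.5,0],"twist":0},{"dp":[0.77,-0.5,0],"twist":0},{"dp":[0.77,-0.5,0],"twist":0},{"dp":[0.77,-0.5,0],"twist":0},{"dp":[0.77,-0.5,0],"twist":0},{"dp":[0.77,-0.5,0],"twist":0},{"dp":[0.77,-0.5,0],"twist":0},{"dp":[0.77,-0.5,0],"twist":0},{"dp":[0.77,-0.5,0],"twist":0},{"dp":[0,0,0],"twist":-1}]' --gripper 1

```text
time_s: 2.6
ee_pos: [0.4269, -0.2045, 0.2055]
eef_rot: [-3.141, -0.001, 0.392]
force: [0.0, -0.1, 0.9]
grip_width: 0.0937
grip_force: 0.0
```

Request:
step_arm --deltas '[{"dp":[0,0,0],"twist":-1},{"dp":[0,0,0],"twist":-1},{"dp":[0,0,0],"twist":-1},{"dp":[0,0,0],"twist":-1},{"dp":[0,0,0],"twist":-1},{"dp":[0,0,0],"twist":-1},{"dp":[0,0,0],"twist":-1},{"dp":[0,0,0],"twist":-1},{"dp":[0,0,0],"twist":-1},{"dp":[0,0,0],"twist":-1},{"dp":[0,0,0],"twist":-1},{"dp":[0,0,0],"twist":-1}]'

```text
time_s: 3.8
ee_pos: [0.4252, -0.2072, 0.2055]
eef_rot: [3.142, -0.0, 1.229]
force: [-0.2, -0.7, -0.4]
grip_width: 0.0942
grip_force: 0.0
```

Request:
step_arm --deltas '[{"dp":[0,0,0],"twist":-1},{"dp":[0,0,0],"twist":-1},{"dp":[0,0,0],"twist":-1},{"dp":[0,0,0],"twist":-1},{"dp":[0,0,0],"twist":-0.4},{"dp":[0,0,0],"twist":0},{"dp":[0,0,0],"twist":0}]'

```text
time_s: 4.5
ee_pos: [0.4252, -0.2072, 0.2055]
eef_rot: [3.142, 0.0, 1.532]
force: [0.3, 0.4, 0.0]
grip_width: 0.0939
grip_force: 0.0
```

Run:
```python
from h import *
im,d,K,D,T=cam('wrist'); save('w1',im); X=cloud(d,K,D,T); r,g,b=[im[...,i].astype(int) for i in range(3)]
x,y,z=X[...,0],X[...,1],X[...,2]
m=(d>0)&(z>.08)&(z<.115)&(r>g+50)&(x>.35)&(x<.5)
p=X[m]; print(len(p),cv2.minAreaRect(p[:,:2].astype(np.float32)),np.percentile(p[:,2],[5,50,95]))
t=(p[:,2]>.095); q=p[t]; 
for a,bb in [(-.26,-.24),(-.22,-.2),(-.19,-.17)]:
    s=q[(q[:,1]>a)&(q[:,1]<bb)]; 
    if len(s): print(a,np.percentile(s[:,0],[1,50,99]).round(4))
# tray walls from all views
for n in ['scene','side']:
    f=np.load(n+'0.npz'); X=f['X']; x,y,z=X[...,0],X[...,1],X[...,2]; I=f['im'].astype(int)
    t=(f['d']>0)&(z>.036)&(z<.044)&(I.min(2)>80)&(I.max(2)-I.min(2)<40)
    for nm,s in [('lo',(x>.53)&(x<.57)),('hi',(x>.66)&(x<.71))]:
        q=X[t&s&(y>-.225)&(y<.02)]
        if len(q)>10:
            pf=np.polyfit(q[:,1],q[:,0],1); print(n,nm,len(q),'x at y=-.1',np.polyval(pf,-.1).round(4),'slope deg',np.degrees(pf[0]).round(2),np.percentile(q[:,0],[2,98]).round(4))
    for nm,s in [('back',(y>-.27)&(y<-.21)),('front',(y>.01)&(y<.06))]:
        q=X[t&s&(x>.57)&(x<.66)]
        if len(q)>10:
            pf=np.polyfit(q[:,0],q[:,1],1); print(n,nm,len(q),'y at x=.617',np.polyval(pf,.617).round(4),'deg',np.degrees(pf[0]).round(2))
```

```text
2773 ((0.4243776798248291, -0.21121066808700562), (0.10924110561609268, 0.019870078191161156), 87.78662109375) [0.09810654 0.09984219 0.10107874]
-0.26 [0.4131 0.4226 0.4323]
-0.22 [0.415  0.4246 0.4345]
-0.19 [0.4155 0.4254 0.4354]
scene lo 207 x at y=-.1 0.5509 slope deg -0.0 [0.5477 0.5533]
scene hi 222 x at y=-.1 0.6845 slope deg -0.07 [0.6819 0.6867]
scene back 88 y at x=.617 -0.2417 deg 0.37
scene front 84 y at x=.617 0.0339 deg -0.75
side lo 128 x at y=-.1 0.549 slope deg -0.07 [0.5469 0.5518]
side hi 157 x at y=-.1 0.6827 slope deg 0.02 [0.6803 0.686 ]
side back 69 y at x=.617 -0.2393 deg 0.6
side front 77 y at x=.617 0.0361 deg -0.05
```

View pics/w1.png

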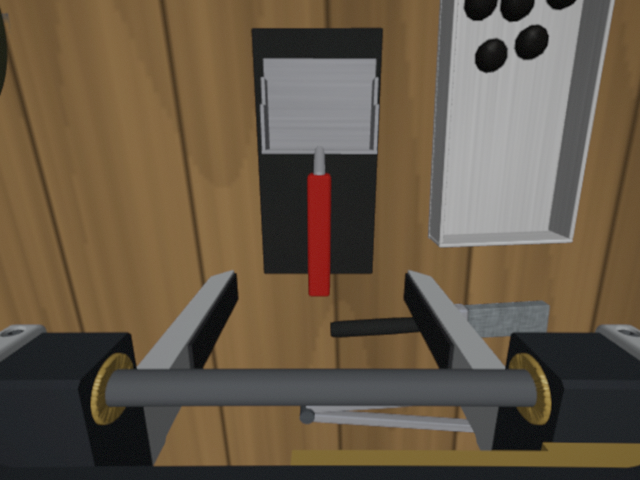

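Request:
step_arm --deltas '[{"dp":[0,0,0.8],"twist":0},{"dp":[0,0,0.8],"twist":0},{"dp":[0,0,0.8],"twist":0},{"dp":[0,0,0.6],"twist":0},{"dp":[0,0,0.39],"twist":0},{"dp":[0,0,0],"twist":0}]'

```text
time_s: 5.15
ee_pos: [0.4242, -0.2066, 0.0681]
eef_rot: [-3.138, -0.002, 1.533]
force: [0.4, -0.5, -0.3]
grip_width: 0.0943
grip_force: 0.0
```

Request:
step_arm --deltas '[{"dp":[0,0,0],"twist":0},{"dp":[0,0,0],"twist":0},{"dp":[0,0,0],"twist":0},{"dp":[0,0,0],"twist":0},{"dp":[0,0,0],"twist":0},{"dp":[0,0,0],"twist":0},{"dp":[0,0,0],"twist":0},{"dp":[0,0,0],"twist":0}]' --gripper -1 --squeeze 60

```text
time_s: 5.95
ee_pos: [0.4251, -0.2072, 0.0698]
eef_rot: [-3.142, -0.0, 1.534]
force: [0.1, 0.2, -1.2]
grip_width: 0.0337
grip_force: 0.0
```

Request:
step_arm --deltas '[{"dp":[0,0,-0.3],"twist":0},{"dp":[0,0,-0.5],"twist":0},{"dp":[0,0,-0.7],"twist":0},{"dp":[0,0,-0.7],"twist":0},{"dp":[0,0,0],"twist":0},{"dp":[0,0,0],"twist":0}]'

```text
time_s: 6.55
ee_pos: [0.4251, -0.2072, 0.1581]
eef_rot: [3.141, 0.0, 1.534]
force: [0.4, 0.5, -2.0]
grip_width: 0.0187
grip_force: 60.0
```

```bash
cat >> h.py <<'E'
def scoopcheck(n):
    im,d,K,D,T=cam(n); X=cloud(d,K,D,T); o=ctrl.get_obs(); e=np.array(o['ee_pos']); yw=o['eef_rot'][2]
    f=np.array([np.cos(yw),np.sin(yw)]); l=np.array([-f[1],f[0]])
    q=X-e; a=q[...,:2]@f; s=q[...,:2]@l; z=X[...,2]; I=im.astype(int)
    hm=(d>0)&(I[...,0]>I[...,1]+50)&(I[...,0]>I[...,2]+50)&(abs(s)<.05)&(abs(a)<.12)&(abs(z-e[2])<.12)
    if hm.sum()>20:
        p=np.c_[a[hm],z[hm]]; top=[np.percentile(z[hm&(a>k)&(a<k+.012)],90) if (hm&(a>k)&(a<k+.012)).sum()>3 else np.nan for k in np.arange(-.07,.06,.012)]
        print(n,'handle a',np.percentile(a[hm],[1,99]).round(4),'s',np.percentile(s[hm],[1,50,99]).round(4),'top z-tcp',(np.array(top)-e[2]).round(4))
    return im,X,a,s,z,d
E
python3 - <<'E'
from h import *
for n in ['scene','side','wrist']: 
    im,X,a,s,z,d=scoopcheck(n); e=ctrl.get_obs()['ee_pos']
    m=(d>0)&(a>.055)&(a<.17)&(abs(s)<.065)&(abs(z-e[2]+.06)<.05)
    if m.sum()>20: print(' bowl a',np.percentile(a[m],[1,99]).round(3),'s',np.percentile(s[m],[1,99]).round(3),'ztcp',(np.percentile(z[m],[1,10,50,99])-e[2]).round(4))
    fl=m&(a>.09)&(a<.15)&(abs(s)<.045)
    if fl.sum()>20: print(' floor slope',np.polyfit(a[fl],z[fl],1).round(3),fl.sum())
save('w2',im)
E
```

```text
scene handle a [-0.0606  0.0396] s [-0.0131 -0.0079  0.0104] top z-tcp [ 0.0078  0.0088  0.009   0.0082  0.0083  0.008   0.0064  0.0002 -0.0047
 -0.0072     nan]
 bowl a [0.059 0.152] s [-0.057  0.048] ztcp [-0.0942 -0.0921 -0.0893 -0.0446]
 floor slope [-0.02   0.069] 641
side handle a [-0.043   0.0519] s [-0.0091  0.0014  0.0106] top z-tcp [   nan    nan 0.009  0.0079 0.0074 0.0082 0.0073 0.0071 0.0068 0.0051
 0.0038]
 bowl a [0.059 0.152] s [-0.054  0.057] ztcp [-0.0938 -0.0921 -0.0892 -0.0292]
 floor slope [-0.034  0.07 ] 682
wrist handle a [-0.0493  0.0498] s [-0.0104 -0.0006  0.0088] top z-tcp [   nan 0.0068 0.0066 0.0063 0.0062 0.0059 0.0055 0.0051 0.0049 0.0045
 0.0006]
 bowl a [0.061 0.152] s [-0.055  0.054] ztcp [-0.0937 -0.0927 -0.0912 -0.0365]
 floor slope [-0.028  0.069] 11122
```

Request:
step_arm --deltas '[{"dp":[0,0,0.5],"twist":0},{"dp":[0,0,0.5],"twist":0},{"dp":[0,0,0.4],"twist":0},{"dp":[0,0,0.12],"twist":0},{"dp":[0,0,0],"twist":0},{"dp":[0,0,0],"twist":0}]'

```text
time_s: 7.3
ee_pos: [0.4253, -0.2072, 0.0975]
eef_rot: [3.141, 0.0, 1.534]
force: [0.6, -0.2, -1.2]
grip_width: 0.0187
grip_force: 60.0
```

Request:
step_arm --deltas '[{"dp":[0,0,0],"twist":0},{"dp":[0,0,0],"twist":0},{"dp":[0,0,0],"twist":0},{"dp":[0,0,0.2],"twist":0},{"dp":[0,0,0.3],"twist":0},{"dp":[0,0,0.15],"twist":0},{"dp":[0,0,0],"twist":0}]' --gripper -0.2

```text
time_s: 8.0
ee_pos: [0.4246, -0.2068, 0.0697]
eef_rot: [-3.14, -0.001, 1.534]
force: [0.6, -0.3, -0.5]
grip_width: 0.0377
grip_force: 0.0
```

Request:
step_arm --deltas '[{"dp":[0,0,0],"twist":0},{"dp":[0,0,0],"twist":0},{"dp":[0,0,0],"twist":0},{"dp":[0,0,0],"twist":0},{"dp":[0,0,0],"twist":0},{"dp":[0,0,0],"twist":0},{"dp":[0,0,0],"twist":0},{"dp":[0,0,0],"twist":0}]' --gripper -1

```text
time_s: 8.8
ee_pos: [0.4253, -0.2073, 0.0712]
eef_rot: [3.141, 0.0, 1.533]
force: [-0.2, -1.9, 4.5]
grip_width: 0.0195
grip_force: 60.0
```

Request:
step_arm --deltas '[{"dp":[0,0,-0.3],"twist":0},{"dp":[0,0,-0.6],"twist":-0.55},{"dp":[0,0,-0.75],"twist":0},{"dp":[0,0,-0.6],"twist":0},{"dp":[-0.2,0.49,0],"twist":0},{"dp":[-0.38,0.8,0],"twist":0},{"dp":[-0.38,0.8,0],"twist":0},{"dp":[-0.38,0.8,0],"twist":0},{"dp":[-0.38,0.8,0],"twist":0},{"dp":[-0.3,0.7,0],"twist":0},{"dp":[-0.17,0.4,0],"twist":0},{"dp":[0,0,0],"twist":0}]'

```text
time_s: 10.0
ee_pos: [0.6177, -0.2947, 0.1605]
eef_rot: [-3.141, -0.001, 1.572]
force: [-0.1, 1.0, -1.3]
grip_width: 0.0197
grip_force: 60.0
```

```bash
cat >> h.py <<'E'
def full():
    o=ctrl.get_obs(); print(o['time_s'],np.round(o['ee_pos'],4),np.round(o['eef_rot'],4))
    for n in ['scene','side','wrist']: 
        im,X,a,s,z,d=scoopcheck(n); e=o['ee_pos']
        m=(d>0)&(a>.055)&(a<.17)&(abs(s)<.065)&(abs(z-e[2]+.05)<.035)
        if m.sum()>20: print(' bowl a',np.percentile(a[m],[1,99]).round(4),'s',np.percentile(s[m],[1,99]).round(4),'ztcp',(np.percentile(z[m],[1,10,50,99])-e[2]).round(4))
        fl=m&(a>.09)&(a<.15)&(abs(s)<.045)
        if fl.sum()>20: print(' floor slope',np.polyfit(a[fl],z[fl],1).round(3),fl.sum())
    return im,X,d
E
python3 -c "
from h import *
im,X,d=full(); save('w3',im)"
```

```text
10.0 [ 0.6177 -0.2947  0.1605] [-3.1407e+00 -6.0000e-04  1.5722e+00]
scene handle a [-0.0618  0.0454] s [-0.0114 -0.0041  0.0088] top z-tcp [0.029  0.0305 0.0305 0.0309 0.0303 0.0304    nan 0.0279 0.0284 0.0294
    nan]
 bowl a [0.0625 0.153 ] s [-0.057   0.0521] ztcp [-0.0679 -0.0663 -0.0634 -0.031 ]
 floor slope [0.006 0.095] 372
side handle a [-0.0563  0.0509] s [-0.0112  0.0049  0.0215] top z-tcp [   nan 0.0291    nan    nan 0.1028 0.0593 0.0445 0.03   0.0306 0.0293
 0.0267]
 bowl a [0.0629 0.1532] s [-0.0549  0.0568] ztcp [-0.0672 -0.0656 -0.0627 -0.0253]
 floor slope [-0.009  0.097] 495
wrist handle a [-0.0583  0.0486] s [-0.0105 -0.0008  0.0087] top z-tcp [0.0282 0.029  0.0273 0.029  0.029  0.029  0.029  0.029  0.029  0.0288
    nan]
 bowl a [0.0641 0.1524] s [-0.0556  0.054 ] ztcp [-0.0662 -0.0654 -0.0644 -0.0302]
 floor slope [-0.003  0.096] 14068
```

View pics/w3.png

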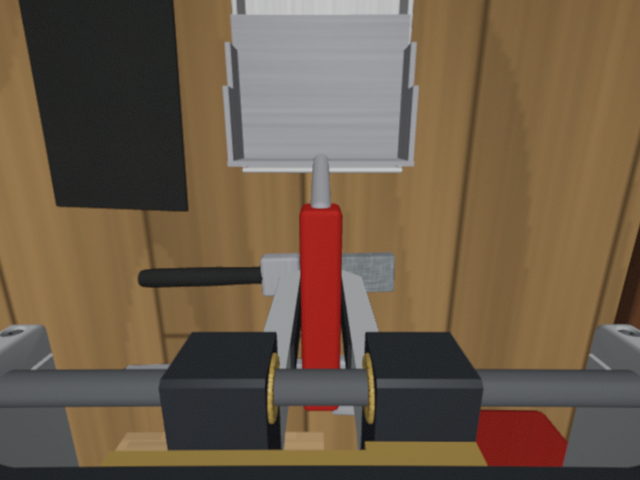

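Request:
step_arm --deltas '[{"dp":[0,0,0.5],"twist":0},{"dp":[0,0,0.6],"twist":0},{"dp":[0,0,0.5],"twist":0},{"dp":[0,0,0.3],"twist":0},{"dp":[0,0,0.2],"twist":0},{"dp":[0,0,0.1],"twist":0},{"dp":[0,0,0],"twist":0},{"dp":[0,0,0],"twist":0}]'

```text
time_s: 10.95
ee_pos: [0.6171, -0.2947, 0.0739]
eef_rot: [3.141, 0.001, 1.572]
force: [0.3, -0.3, -1.5]
grip_width: 0.0194
grip_force: 60.0
```

Request:
step_arm --deltas '[{"dp":[0,0,0.04],"twist":0},{"dp":[0,0,0],"twist":0},{"dp":[0,0,0],"twist":0}]'

```text
time_s: 11.25
ee_pos: [0.6169, -0.2946, 0.0716]
eef_rot: [3.141, 0.0, 1.572]
force: [1.4, -1.2, -0.9]
grip_width: 0.0198
grip_force: 60.0
```

Request:
step_arm --deltas '[{"dp":[0,0,0.04],"twist":0},{"dp":[0,0,0],"twist":0},{"dp":[0,0,0],"twist":0}]'

```text
time_s: 11.55
ee_pos: [0.6173, -0.2948, 0.071]
eef_rot: [3.14, 0.001, 1.572]
force: [-0.3, 0.2, 6.4]
grip_width: 0.0196
grip_force: 60.0
```

Request:
step_arm --deltas '[{"dp":[0.3,0.08,0],"twist":0},{"dp":[0.5,0,0],"twist":0},{"dp":[0.5,0,0],"twist":0},{"dp":[0.5,0,0],"twist":0},{"dp":[0.5,0,0],"twist":0},{"dp":[0.5,0,0],"twist":0},{"dp":[0.4,0,0],"twist":0},{"dp":[0.3,0,0],"twist":0},{"dp":[0,0,0],"twist":0}]'

```text
time_s: 12.45
ee_pos: [0.6205, -0.1533, 0.071]
eef_rot: [3.14, 0.0, 1.573]
force: [0.4, 0.4, 3.8]
grip_width: 0.0196
grip_force: 60.0
```

```bash
python3 -c "
from h import *
im,X,d=full()
a,_=ctrl.camera('scene'); b,_=ctrl.camera('wrist')
A=cv2.resize(a[230:400,280:440],(480,510)); save('mix4',np.hstack([cv2.resize(a[240:370,300:430],(400,400)),cv2.resize(b[0:300,150:500],(400,400))]))"
```

```text
12.45 [ 0.6205 -0.1533  0.071 ] [3.1399e+00 2.0000e-04 1.5732e+00]
scene handle a [-0.1196  0.0364] s [-0.0484 -0.0029  0.0482] top z-tcp [0.0293 0.0303 0.0301 0.0306 0.0312 0.0477 0.0319    nan 0.029  0.0288
    nan]
 bowl a [0.0555 0.1696] s [-0.065   0.0575] ztcp [-0.0704 -0.0665 -0.0554 -0.0284]
 floor slope [0.048 0.002] 220
side handle a [-0.0577  0.0498] s [-0.009   0.0059  0.0187] top z-tcp [   nan 0.0299 0.0287    nan 0.0595 0.0307 0.0316 0.0308 0.0307 0.0306
    nan]
 bowl a [0.0629 0.1683] s [-0.0633  0.0567] ztcp [-0.0667 -0.0646 -0.0536 -0.0279]
 floor slope [ 0.163 -0.01 ] 462
wrist handle a [-0.0582  0.0488] s [-0.0101 -0.0006  0.0086] top z-tcp [0.028  0.0286 0.0274 0.029  0.0291 0.0294 0.0295 0.0297 0.0298 0.0298
    nan]
 bowl a [0.0565 0.1583] s [-0.0639  0.0632] ztcp [-0.0677 -0.0654 -0.0635 -0.03  ]
 floor slope [ 0.175 -0.012] 15298
```

View pics/mix4.png

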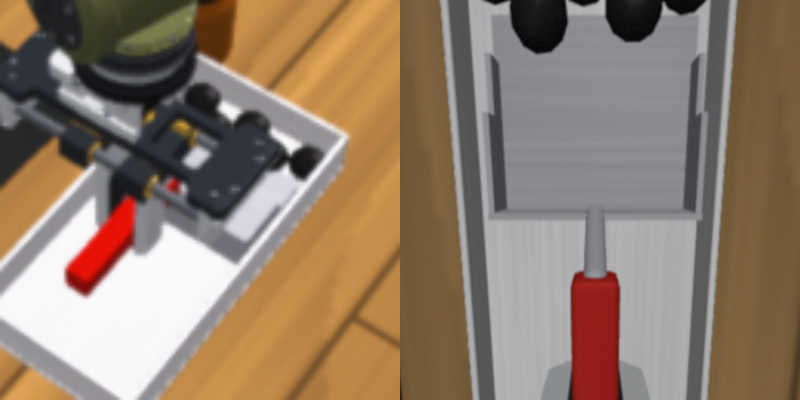

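Request:
step_arm --deltas '[{"dp":[0.2,0,0],"twist":0},{"dp":[0.3,0,0],"twist":0},{"dp":[0.15,0,0],"twist":0},{"dp":[0,0,0],"twist":0},{"dp":[0,0,0],"twist":0}]'

```text
time_s: 13.2
ee_pos: [0.6208, -0.1299, 0.0712]
eef_rot: [3.139, 0.002, 1.572]
force: [1.7, -4.4, 8.9]
grip_width: 0.0197
grip_force: 60.0
```

```bash
python3 -c "
from h import *
im,X,d=full()
a,_=ctrl.camera('side'); b,_=ctrl.camera('wrist')
save('mix5',np.hstack([cv2.resize(a[200:300,210:310],(400,400)),cv2.resize(b[0:300,150:500],(400,400))]))"
```

```text
13.2 [ 0.6208 -0.1299  0.0712] [3.1386e+00 1.8000e-03 1.5715e+00]
scene handle a [-0.1197  0.0426] s [-0.0455 -0.0021  0.0474] top z-tcp [0.0293 0.031  0.0311 0.0297 0.0306 0.0534 0.0306    nan    nan 0.0294
    nan]
 bowl a [0.0557 0.1664] s [-0.0649  0.0582] ztcp [-0.0704 -0.0662 -0.047  -0.0283]
 floor slope [ 0.321 -0.025] 223
side handle a [-0.0566  0.0503] s [-0.0079  0.0058  0.0118] top z-tcp [   nan 0.0301 0.0303    nan 0.0297 0.0354 0.0312 0.0308 0.0308 0.0296
 0.0274]
 bowl a [0.0626 0.1691] s [-0.0633  0.0572] ztcp [-0.0716 -0.0654 -0.0495 -0.0275]
 floor slope [ 0.408 -0.033] 419
wrist handle a [-0.0578  0.0486] s [-0.0101 -0.0005  0.0087] top z-tcp [0.0285 0.0293    nan 0.0292 0.0293 0.0293 0.0294 0.0294 0.0295 0.0294
    nan]
 bowl a [0.0564 0.1594] s [-0.0638  0.0625] ztcp [-0.0679 -0.0657 -0.0631 -0.0303]
 floor slope [ 0.381 -0.032] 15447
```

View pics/mix5.png

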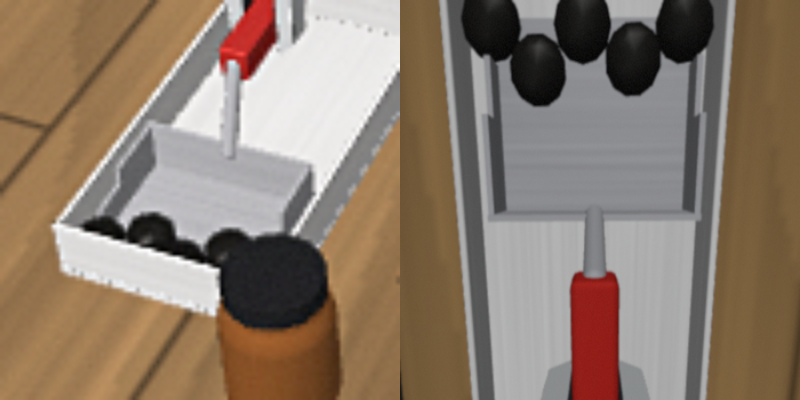

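Request:
step_arm --deltas '[{"dp":[0.12,0,0],"twist":0},{"dp":[0.05,0,0],"twist":0},{"dp":[0,0,0],"twist":0},{"dp":[0,0,-0.1],"twist":0},{"dp":[0,0,-0.15],"twist":0},{"dp":[0,0,-0.15],"twist":0},{"dp":[-0.1,0,-0.1],"twist":0},{"dp":[-0.1,0,0],"twist":0},{"dp":[-0.1,0,0],"twist":0},{"dp":[0,0,0],"twist":0}]'

```text
time_s: 14.45
ee_pos: [0.6196, -0.1342, 0.0893]
eef_rot: [-3.141, -0.0, 1.571]
force: [0.5, 0.1, -2.5]
grip_width: 0.0197
grip_force: 60.0
```

```bash
python3 -c "
from h import *
im,X,d=full()
a,_=ctrl.camera('side'); b,_=ctrl.camera('wrist')
save('mix6',np.hstack([cv2.resize(a[200:300,210:310],(400,400)),cv2.resize(b[0:300,150:500],(400,400))]))"
```

```text
14.45 [ 0.6196 -0.1342  0.0893] [-3.1409e+00 -3.0000e-04  1.5715e+00]
scene handle a [-0.1197  0.0416] s [-0.0474 -0.0021  0.0468] top z-tcp [0.0324 0.0336 0.0331 0.0326 0.0317 0.0319 0.03      nan    nan 0.0282
    nan]
 bowl a [0.0555 0.1697] s [-0.0645  0.0441] ztcp [-0.0847 -0.0744 -0.0577 -0.0345]
 floor slope [ 0.332 -0.015] 227
side handle a [-0.0589  0.0487] s [-0.0088  0.0051  0.0113] top z-tcp [0.0326 0.033  0.0317    nan 0.0317 0.0307 0.0299 0.029  0.0279 0.0271
    nan]
 bowl a [0.0574 0.1699] s [-0.0634  0.057 ] ztcp [-0.0782 -0.0717 -0.0592 -0.0295]
 floor slope [0.205 0.001] 572
wrist handle a [-0.0589  0.0471] s [-0.0102 -0.0006  0.0087] top z-tcp [0.0325 0.0326    nan 0.0309 0.0302 0.0294 0.0287 0.028  0.0272 0.0264
    nan]
 bowl a [0.0595 0.166 ] s [-0.064   0.0593] ztcp [-0.0848 -0.073  -0.0684 -0.0346]
 floor slope [ 0.289 -0.009] 13613
```

View pics/mix6.png

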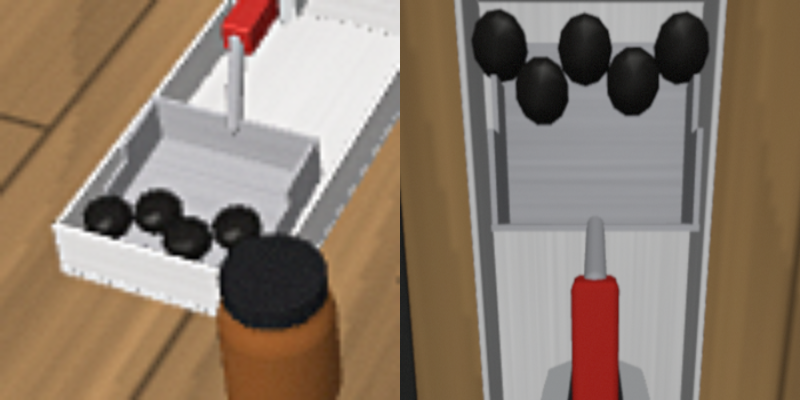

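Request:
step_arm --deltas '[{"dp":[0,-0.1,0],"twist":0},{"dp":[-0.04,-0.08,0],"twist":0},{"dp":[-0.1,0,0],"twist":0},{"dp":[-0.2,0,0],"twist":0},{"dp":[-0.25,0,0],"twist":0},{"dp":[-0.25,0,0],"twist":0},{"dp":[-0.25,0,0],"twist":0},{"dp":[-0.25,0,0],"twist":0},{"dp":[-0.25,0,0],"twist":0},{"dp":[-0.15,0,0],"twist":0},{"dp":[-0.1,0,0],"twist":0},{"dp":[0,0,0],"twist":0}]'

```text
time_s: 15.9
ee_pos: [0.6127, -0.2077, 0.0898]
eef_rot: [-3.142, -0.0, 1.572]
force: [0.5, 1.2, -3.2]
grip_width: 0.0194
grip_force: 60.0
```

Request:
step_arm --deltas '[{"dp":[0.95,0,0],"twist":0},{"dp":[0.45,0,0],"twist":0},{"dp":[0.25,0,0],"twist":0},{"dp":[0.1,0,0],"twist":0},{"dp":[0,0,0],"twist":0}]'

```text
time_s: 16.4
ee_pos: [0.6128, -0.1373, 0.09]
eef_rot: [3.141, 0.0, 1.572]
force: [0.7, -0.8, -1.2]
grip_width: 0.0198
grip_force: 60.0
```

```bash
python3 -c "
from h import *
im,X,d=full()
a,_=ctrl.camera('side'); b,_=ctrl.camera('wrist')
save('mix7',np.hstack([cv2.resize(a[200:300,210:310],(400,400)),cv2.resize(b[0:300,150:500],(400,400))]))"
```

```text
16.4 [ 0.6128 -0.1373  0.09  ] [3.1413e+00 2.0000e-04 1.5725e+00]
scene handle a [-0.1198  0.0459] s [-0.0483 -0.0027  0.0468] top z-tcp [0.0333 0.0337 0.0336 0.0325 0.0319 0.0313 0.0311    nan 0.0177 0.0279
    nan]
 bowl a [0.0559 0.1696] s [-0.0582  0.0399] ztcp [-0.0849 -0.0826 -0.0634 -0.033 ]
 floor slope [-0.059  0.029] 249
side handle a [-0.0581  0.0499] s [-0.0087  0.0046  0.0116] top z-tcp [   nan 0.0342 0.0334    nan 0.0303 0.0299 0.0303 0.0294 0.029  0.0267
    nan]
 bowl a [0.0579 0.1591] s [-0.0548  0.0647] ztcp [-0.0797 -0.0725 -0.0605 -0.0298]
 floor slope [0.01  0.025] 579
wrist handle a [-0.0588  0.0474] s [-0.0103 -0.0007  0.0086] top z-tcp [0.0325 0.0328    nan 0.031  0.0304 0.0296 0.0288 0.0281 0.0273 0.0265
    nan]
 bowl a [0.0596 0.1591] s [-0.0559  0.0621] ztcp [-0.0844 -0.0737 -0.0693 -0.0347]
 floor slope [0.048 0.019] 12783
```

View pics/mix7.png

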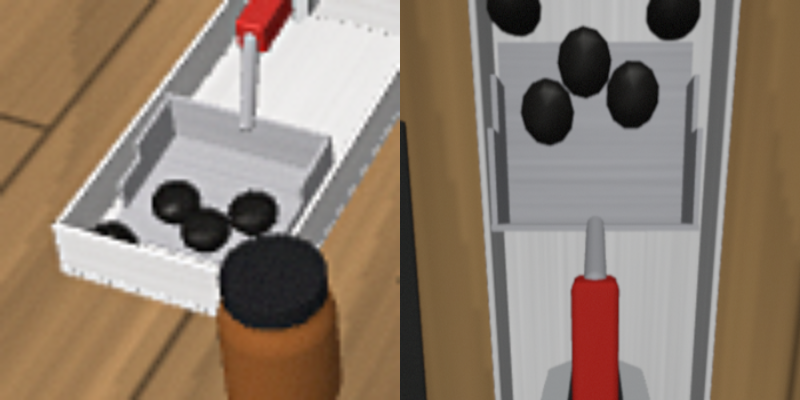

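Request:
step_arm --deltas '[{"dp":[0,0,-0.15],"twist":0},{"dp":[0,0,-0.4],"twist":0},{"dp":[0,0,-0.6],"twist":0},{"dp":[0,0,-0.6],"twist":0},{"dp":[0,0,-0.6],"twist":0},{"dp":[0,0,-0.6],"twist":0},{"dp":[0,0,-0.5],"twist":0},{"dp":[0,0,-0.3],"twist":0},{"dp":[0,0,-0.15],"twist":0},{"dp":[0,0,0],"twist":0}]'

```text
time_s: 17.65
ee_pos: [0.6127, -0.1375, 0.2461]
eef_rot: [3.141, 0.0, 1.572]
force: [0.9, 0.6, -3.4]
grip_width: 0.0196
grip_force: 60.0
```

```bash
python3 -c "
from h import *
im,X,d=full()
b,_=ctrl.camera('wrist')
save('mix8',np.hstack([b[0:300,150:500]]))"
```

```text
17.65 [ 0.6127 -0.1375  0.2461] [3.1411e+00 1.0000e-04 1.5718e+00]
scene handle a [-0.0638  0.0415] s [-0.0119 -0.0038  0.0239] top z-tcp [0.0335 0.0341 0.034  0.1037 0.0322 0.0319 0.049     nan 0.0264 0.0276
    nan]
 bowl a [0.0556 0.1456] s [-0.0566  0.0533] ztcp [-0.0749 -0.0724 -0.059  -0.0331]
 floor slope [0.03  0.177] 456
side handle a [-0.0585  0.0492] s [-0.0114  0.0065  0.0309] top z-tcp [0.0306 0.034  0.0326    nan 0.1027 0.0559 0.0465 0.0289 0.0281 0.0271
    nan]
 bowl a [0.0577 0.1481] s [-0.0546  0.0566] ztcp [-0.0764 -0.0741 -0.0628 -0.027 ]
 floor slope [-0.07  0.19] 742
wrist handle a [-0.0591  0.0473] s [-0.0103 -0.0007  0.0086] top z-tcp [0.0324 0.0329    nan 0.0311 0.0304 0.0297 0.0289 0.0282 0.0274 0.0267
    nan]
 bowl a [0.0595 0.1459] s [-0.0555  0.0539] ztcp [-0.0763 -0.0747 -0.0709 -0.0356]
 floor slope [0.062 0.173] 12534
```

View pics/mix8.png

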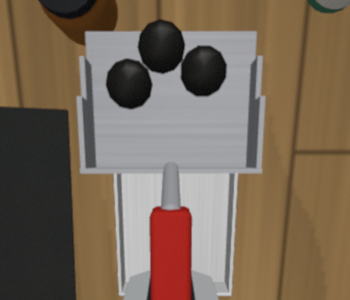

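Request:
step_arm --deltas '[{"dp":[0.95,0,0],"twist":0},{"dp":[0.95,-0.1,0],"twist":0},{"dp":[0.9,-0.1,0],"twist":0},{"dp":[0.85,-0.1,0],"twist":0},{"dp":[0.8,-0.1,0],"twist":0},{"dp":[0.75,-0.1,0],"twist":0},{"dp":[0.7,-0.1,0],"twist":0},{"dp":[0.6,-0.1,0],"twist":0},{"dp":[0.5,-0.05,0],"twist":0},{"dp":[0.4,0,0],"twist":0},{"dp":[0.3,0,0],"twist":0},{"dp":[0.2,0,0],"twist":0}]'

```text
time_s: 19.05
ee_pos: [0.5823, 0.1793, 0.2455]
eef_rot: [-3.141, 0.0, 1.572]
force: [-0.4, -1.0, -1.8]
grip_width: 0.0193
grip_force: 60.0
```

Request:
step_arm --deltas '[{"dp":[0.15,0,0],"twist":0},{"dp":[0.1,0,0],"twist":0},{"dp":[0.05,0,0],"twist":0},{"dp":[0,0,0],"twist":0}]'

```text
time_s: 19.45
ee_pos: [0.5824, 0.1905, 0.2458]
eef_rot: [3.142, 0.0, 1.572]
force: [0.0, 0.5, -2.4]
grip_width: 0.0193
grip_force: 60.0
```

```bash
cat >> h.py <<'E'
def coals(n='wrist'):
    im,d,K,D,T=cam(n); X=cloud(d,K,D,T); k=((im.max(2)<75)&(d>0)).astype(np.uint8)
    o=ctrl.get_obs(); e=np.array(o['ee_pos'])
    nc,l,st,ce=cv2.connectedComponentsWithStats(k)
    for i in range(1,nc):
        p=np.median(X[l==i],0)
        if st[i,4]>30 and p[0]>.5 and p[0]<.72 and p[1]>-.25 and p[1]<.42: print(n,'dark',st[i,4],p.round(3),'rel',(p-e).round(3))
E
python3 -c "
from h import *
full(); coals(); coals('side')"
```

```text
19.45 [0.5824 0.1905 0.2458] [3.1416 0.     1.5718]
scene handle a [-0.0643  0.0441] s [-0.011  -0.0025  0.0139] top z-tcp [0.0328 0.0334 0.0329 0.0325 0.0311 0.0305 0.0382 0.0289    nan 0.0239
    nan]
 bowl a [0.0553 0.1461] s [-0.0563  0.0317] ztcp [-0.0749 -0.0705 -0.0552 -0.0339]
 floor slope [-0.346  0.225] 249
side handle a [-0.0504  0.0482] s [-0.0089  0.0068  0.0116] top z-tcp [   nan 0.0326 0.032  0.0301    nan 0.0305 0.0292 0.028  0.0275 0.0264
    nan]
 bowl a [0.0588 0.1458] s [-0.054   0.0569] ztcp [-0.0756 -0.0737 -0.0656 -0.0295]
 floor slope [-0.341  0.222] 1620
wrist handle a [-0.0587  0.0473] s [-0.0104 -0.0006  0.0087] top z-tcp [0.0325 0.0327    nan 0.0309 0.0303 0.0295 0.0288 0.0281 0.0273 0.0266
    nan]
 bowl a [0.0596 0.1458] s [-0.0556  0.0539] ztcp [-0.075  -0.0738 -0.0697 -0.0343]
 floor slope [-0.288  0.215] 12176
wrist dark 743 [0.543 0.376 0.08 ] rel [-0.04   0.186 -0.166]
wrist dark 1787 [0.577 0.311 0.192] rel [-0.005  0.121 -0.054]
wrist dark 634 [0.53  0.279 0.19 ] rel [-0.052  0.088 -0.056]
wrist dark 1687 [0.603 0.297 0.193] rel [ 0.021  0.107 -0.053]
wrist dark 1645 [0.557 0.29  0.193] rel [-0.025  0.1   -0.053]
wrist dark 1296 [0.582 0.197 0.309] rel [-0.     0.007  0.063]
wrist dark 26403 [0.571 0.219 0.366] rel [-0.011  0.029  0.12 ]
wrist dark 9039 [0.584 0.213 0.377] rel [0.002 0.023 0.132]
side dark 46 [0.558 0.157 0.536] rel [-0.024 -0.033  0.29 ]
side dark 1399 [0.566 0.248 0.519] rel [-0.017  0.058  0.273]
side dark 62 [0.537 0.238 0.504] rel [-0.045  0.047  0.258]
side dark 2962 [0.559 0.209 0.386] rel [-0.024  0.019  0.14 ]
side dark 244 [0.6   0.221 0.362] rel [0.018 0.03  0.116]
side dark 32 [0.651 0.021 0.032] rel [ 0.069 -0.169 -0.214]
side dark 525 [0.519 0.078 0.095] rel [-0.063 -0.112 -0.151]
side dark 447 [0.584 0.31  0.191] rel [ 0.001  0.119 -0.055]
side dark 228 [0.551 0.295 0.192] rel [-0.032  0.104 -0.054]
```

Request:
step_arm --deltas '[{"dp":[0,0,0],"twist":0},{"dp":[0,0,0],"twist":0}]' --squeeze 25

```text
time_s: 19.9
ee_pos: [0.5823, 0.1905, 0.2459]
eef_rot: [3.142, -0.0, 1.572]
force: [0.2, 0.6, -2.9]
grip_width: 0.0199
grip_force: 25.0
```

```bash
cat >> h.py <<'E'
def tilt():
    im,d,K,D,T=cam('wrist'); X=cloud(d,K,D,T); o=ctrl.get_obs(); e=np.array(o['ee_pos']); yw=o['eef_rot'][2]
    f=np.array([np.cos(yw),np.sin(yw)]); l=np.array([-f[1],f[0]]); q=X-e; a=q[...,:2]@f; s=q[...,:2]@l; z=q[...,2]; I=im.astype(int)
    hm=(d>0)&(I[...,0]>I[...,1]+50)&(I[...,0]>I[...,2]+50)&(abs(s)<.008)&(abs(a)<.12)&(abs(z)<.12)
    sl=np.polyfit(a[hm],z[hm],1); print('tilt deg',np.degrees(np.arctan(sl[0])).round(1),'z0',sl[1].round(4),'grip',o['grip_width'],o['grip_force'],'F',np.round(o['force'],1))
    return sl
E
python3 -c "
from h import *
tilt();coals()"
```

```text
tilt deg -4.1 z0 0.0285 grip 0.019602300722369324 24.9995157122612 F [ 0.7  0.4 -2.1]
wrist dark 744 [0.543 0.376 0.08 ] rel [-0.039  0.186 -0.166]
wrist dark 3479 [0.59  0.305 0.192] rel [ 0.007  0.114 -0.054]
wrist dark 636 [0.53  0.279 0.19 ] rel [-0.052  0.089 -0.056]
wrist dark 40 [0.636 0.311 0.184] rel [ 0.054  0.121 -0.062]
wrist dark 1646 [0.557 0.29  0.193] rel [-0.025  0.1   -0.053]
wrist dark 1328 [0.582 0.198 0.308] rel [-0.     0.007  0.062]
wrist dark 26433 [0.571 0.219 0.366] rel [-0.011  0.029  0.12 ]
wrist dark 9049 [0.584 0.213 0.377] rel [0.002 0.023 0.132]
```

Holds at 25 N; go lower.

Request:
step_arm --deltas '[{"dp":[0,0,0],"twist":0},{"dp":[0,0,0],"twist":0}]' --squeeze 12

```text
time_s: 20.2
ee_pos: [0.5823, 0.1907, 0.2459]
eef_rot: [3.141, -0.0, 1.572]
force: [0.4, -0.5, -1.7]
grip_width: 0.0199
grip_force: 12.0
```

```bash
python3 -c "
from h import *
tilt()"
```

```text
tilt deg -21.0 z0 0.0284 grip 0.01985921349141124 11.999757885932922 F [ 0.7  0.1 -2.4]
```

Request:
step_arm --deltas '[{"dp":[0,0,0],"twist":0}]' --squeeze 14

```text
time_s: 20.35
ee_pos: [0.5823, 0.1905, 0.2458]
eef_rot: [-3.142, 0.0, 1.572]
force: [0.3, -0.7, -2.3]
grip_width: 0.0195
grip_force: 14.0
```

```bash
python3 -c "
from h import *
tilt();coals()"
```

```text
tilt deg -32.8 z0 0.0285 grip 0.019911586063783338 13.999883383512497 F [-0.   0.8 -1.8]
wrist dark 1465 [0.529 0.365 0.08 ] rel [-0.053  0.174 -0.166]
wrist dark 2789 [0.577 0.248 0.147] rel [-0.005  0.058 -0.099]
wrist dark 289 [0.53  0.232 0.156] rel [-0.052  0.042 -0.089]
wrist dark 111 [0.636 0.238 0.15 ] rel [ 0.054  0.048 -0.096]
wrist dark 1416 [0.582 0.198 0.308] rel [-0.001  0.007  0.063]
wrist dark 27023 [0.571 0.219 0.366] rel [-0.011  0.028  0.12 ]
wrist dark 9099 [0.584 0.213 0.377] rel [0.002 0.023 0.132]
```

Request:
step_arm --deltas '[{"dp":[0,0,0],"twist":0},{"dp":[0,0,0],"twist":0},{"dp":[0,0,0],"twist":0},{"dp":[0,0,0],"twist":0}]' --squeeze 50

```text
time_s: 20.85
ee_pos: [0.5823, 0.1906, 0.2459]
eef_rot: [3.141, -0.0, 1.572]
force: [-0.2, -0.0, -1.3]
grip_width: 0.0197
grip_force: 50.0
```

```bash
python3 -c "
from h import *
tilt();coals()
a,_=ctrl.camera('scene'); b,_=ctrl.camera('wrist'); c,_=ctrl.camera('side')
save('mix9',np.hstack([cv2.resize(a[130:260,340:490],(266,300)),cv2.resize(b[0:300,150:500],(266,300)),cv2.resize(c[290:470,110:330],(266,300))]))"
```

```text
tilt deg -32.8 z0 0.0286 grip 0.019427090169388563 49.99950885772705 F [ 0.2  0.5 -1.3]
wrist dark 1630 [0.531 0.367 0.079] rel [-0.051  0.176 -0.167]
wrist dark 743 [0.618 0.332 0.072] rel [ 0.036  0.142 -0.174]
wrist dark 724 [0.581 0.33  0.069] rel [-0.002  0.14  -0.176]
wrist dark 584 [0.551 0.324 0.076] rel [-0.031  0.134 -0.17 ]
wrist dark 305 [0.53  0.232 0.157] rel [-0.052  0.041 -0.089]
wrist dark 270 [0.636 0.232 0.157] rel [ 0.054  0.041 -0.089]
wrist dark 1481 [0.582 0.198 0.31 ] rel [-0.     0.007  0.065]
wrist dark 27847 [0.571 0.219 0.366] rel [-0.011  0.028  0.12 ]
wrist dark 9876 [0.58  0.213 0.377] rel [-0.002  0.022  0.131]
```

View pics/mix9.png

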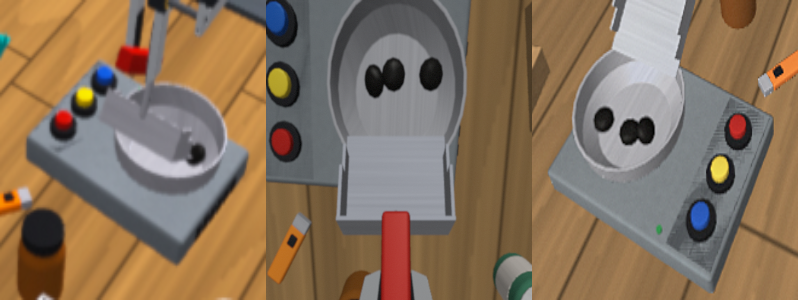

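Request:
step_arm --deltas '[{"dp":[0,0,-0.6],"twist":0},{"dp":[-0.3,0,-0.5],"twist":0},{"dp":[-0.84,-0.39,0],"twist":0},{"dp":[-0.85,-0.4,0],"twist":0},{"dp":[-0.85,-0.4,0],"twist":0},{"dp":[-0.85,-0.4,0],"twist":0},{"dp":[-0.85,-0.4,0],"twist":0},{"dp":[-0.85,-0.4,0],"twist":0},{"dp":[-0.85,-0.4,0],"twist":0},{"dp":[-0.85,-0.4,0],"twist":0},{"dp":[-0.85,-0.4,0],"twist":0},{"dp":[-0.8,-0.36,0],"twist":0}]'

```text
time_s: 22.3
ee_pos: [0.4238, -0.1605, 0.2901]
eef_rot: [3.141, 0.0, 1.572]
force: [0.2, -0.4, -1.4]
grip_width: 0.0197
grip_force: 50.0
```

Request:
step_arm --deltas '[{"dp":[0,0,0],"twist":0},{"dp":[0,0,0.8],"twist":0},{"dp":[0,0,0.8],"twist":0},{"dp":[0,0,0.8],"twist":0},{"dp":[0,0,0.6],"twist":0},{"dp":[0,0,0.4],"twist":0},{"dp":[0,0,0],"twist":0}]'

```text
time_s: 23.0
ee_pos: [0.4241, -0.1584, 0.1522]
eef_rot: [-3.139, -0.002, 1.572]
force: [0.5, -0.3, -0.7]
grip_width: 0.0194
grip_force: 50.0
```

```bash
python3 -c "
from h import *
print(ctrl.get_obs()['ee_pos']);tilt();im,d,K,D,T=cam('side');X=cloud(d,K,D,T)
m=(d>0)&(abs(X[...,0]-.425)<.05)&(X[...,1]>-.16)&(X[...,1]<0)&(X[...,2]>.009)&(X[...,2]<.12); p=X[m]; i=p[:,2].argsort()[:20]; print(p[i].mean(0), p[:,1].max())"
```

```text
[ 0.42405749 -0.15835824  0.152192  ]
tilt deg -32.6 z0 0.0273 grip 0.01962212181389121 49.99962508678436 F [ 0.2 -0.4 -1.3]
[ 0.43299914 -0.07673295  0.0173044 ] -0.03410557331136743
```

Request:
step_arm --deltas '[{"dp":[0,0,0.15],"twist":0},{"dp":[0,0,0.13],"twist":0},{"dp":[-0.25,0,0.16],"twist":0},{"dp":[-0.25,0,0.16],"twist":0},{"dp":[-0.2,0,0.17],"twist":0},{"dp":[-0.2,0,0.17],"twist":0},{"dp":[-0.16,0,0.17],"twist":0},{"dp":[-0.16,0,0.17],"twist":0},{"dp":[-0.14,0,0.18],"twist":0},{"dp":[-0.14,0,0.18],"twist":0},{"dp":[0,0,0],"twist":0}]' --squeeze 12

```text
time_s: 24.2
ee_pos: [0.4243, -0.2194, 0.0871]
eef_rot: [-3.14, -0.001, 1.571]
force: [-0.2, 0.5, -1.7]
grip_width: 0.0198
grip_force: 12.0
```

```bash
python3 -c "
from h import *
tilt();full()"
```

```text
tilt deg -5.9 z0 0.0267 grip 0.019812674856171 11.99937254190445 F [-0.9  0.6 -1.8]
24.25 [ 0.4244 -0.2191  0.0876] [-3.1404e+00 -8.0000e-04  1.5717e+00]
scene handle a [-0.1194 -0.0013] s [-0.0242  0.0066  0.0489] top z-tcp [0.0331 0.0336 0.0331 0.0319 0.0309 0.0301 0.0293    nan    nan    nan
    nan]
 bowl a [0.0555 0.1689] s [-0.0638  0.0307] ztcp [-0.0847 -0.0836 -0.0783 -0.0386]
 floor slope [-0.126  0.025] 465
side handle a [-0.0531  0.0459] s [-0.0091  0.0003  0.0107] top z-tcp [   nan 0.0352 0.0328 0.0316 0.0313 0.0289 0.0294 0.0274 0.0259 0.0247
    nan]
 bowl a [0.0553 0.1682] s [-0.0615  0.0624] ztcp [-0.0847 -0.0831 -0.076  -0.0355]
 floor slope [-0.13   0.025] 710
wrist handle a [-0.0605  0.0452] s [-0.0105 -0.0005  0.009 ] top z-tcp [0.0335 0.0334    nan 0.0306 0.0295 0.0284 0.0272 0.026  0.0248 0.0237
    nan]
 bowl a [0.0556 0.1667] s [-0.0629  0.0584] ztcp [-0.0847 -0.0837 -0.0771 -0.0374]
 floor slope [-0.136  0.026] 12012
```

Request:
step_arm --deltas '[{"dp":[-0.13,0,0.18],"twist":0},{"dp":[-0.11,0,0.17],"twist":0},{"dp":[0,0,0],"twist":0},{"dp":[0,0,0],"twist":0}]' --squeeze 8

```text
time_s: 24.8
ee_pos: [0.4246, -0.2288, 0.0739]
eef_rot: [-3.141, -0.0, 1.572]
force: [0.7, 0.1, -0.8]
grip_width: 0.02
grip_force: 8.0
```

Request:
step_arm --deltas '[{"dp":[0,0,0],"twist":0},{"dp":[0,0,0],"twist":0},{"dp":[0,0,0],"twist":0},{"dp":[0,0,0],"twist":0},{"dp":[0,0,0],"twist":0},{"dp":[0,0,0],"twist":0},{"dp":[0,0,0],"twist":0},{"dp":[0,0,0],"twist":0}]' --gripper 0.5

```text
time_s: 25.6
ee_pos: [0.4248, -0.2288, 0.0742]
eef_rot: [-3.142, -0.0, 1.572]
force: [0.1, -0.2, -0.3]
grip_width: 0.0706
grip_force: 0.0
```

Request:
step_arm --deltas '[{"dp":[0,0,-0.4],"twist":0},{"dp":[0,0,-0.8],"twist":0},{"dp":[0,0,-0.9],"twist":0},{"dp":[0,0,-0.9],"twist":0},{"dp":[0,0,-0.6],"twist":0},{"dp":[0,0,0],"twist":0},{"dp":[0,0,0],"twist":0}]'

```text
time_s: 26.3
ee_pos: [0.4247, -0.2287, 0.2179]
eef_rot: [3.142, 0.0, 1.572]
force: [0.6, -0.4, 0.2]
grip_width: 0.0705
grip_force: 0.0
```

```bash
python3 -c "
from h import *
print(ctrl.get_obs()['ee_pos'])
im,d,K,D,T=cam('wrist'); X=cloud(d,K,D,T); r,g,b=[im[...,i].astype(int) for i in range(3)]
x,y,z=X[...,0],X[...,1],X[...,2]
m=(d>0)&(z>.08)&(z<.115)&(r>g+50)&(x>.35)&(x<.5)
p=X[m]; print(cv2.minAreaRect(p[:,:2].astype(np.float32)),np.degrees(np.polyfit(p[:,1],p[:,2],1)[0]),np.percentile(p[:,2],[5,50,95]))
# keys from the side view
im,d,K,D,T=cam('side'); X=cloud(d,K,D,T); I=im.astype(int); r,g,b=I[...,0],I[...,1],I[...,2]; x,y,z=X[...,0],X[...,1],X[...,2]
s=(d>0)&(x>.38)&(x<.48)&(y>.22)&(y<.42)&(z>.064)&(z<.08)
for nm,c in [('red',(r>g+60)&(r>b+60)),('yel',(r>b+60)&(g>b+60)),('blue',(b>r+50))]: print(nm,X[s&c].mean(0).round(4),(X[s&c].min(0)/2+X[s&c].max(0)/2).round(4))
coals('side');coals('scene')
"
```

```text
[ 0.42465607 -0.22871155  0.21786503]
((0.42560654878616333, -0.23809637129306793), (0.019852615892887115, 0.10798419266939163), 0.168765589594841) -0.3178023813085479 [0.0981054  0.09988439 0.10108962]
red [0.4295 0.2674 0.0671] [0.4295 0.2663 0.0675]
yel [0.4321 0.3218 0.0671] [0.4322 0.3206 0.0675]
blue [0.435  0.3764 0.0668] [0.4349 0.3761 0.0675]
side dark 32 [0.652 0.021 0.032] rel [ 0.227  0.25  -0.185]
side dark 527 [0.519 0.078 0.095] rel [ 0.094  0.306 -0.122]
side dark 191 [0.62  0.335 0.068] rel [ 0.196  0.564 -0.149]
side dark 369 [0.565 0.33  0.07 ] rel [ 0.14   0.558 -0.147]
scene dark 134 [0.57  0.319 0.069] rel [ 0.146  0.547 -0.148]
scene dark 78 [0.627 0.324 0.069] rel [ 0.202  0.553 -0.149]
scene dark 154 [0.673 0.294 0.032] rel [ 0.249  0.523 -0.185]
scene dark 412 [0.526 0.064 0.095] rel [ 0.101  0.292 -0.122]
scene dark 86 [0.571 0.016 0.028] rel [ 0.146  0.245 -0.189]
scene dark 92 [0.658 0.014 0.029] rel [ 0.233  0.243 -0.188]
```

Request:
step_arm --deltas '[{"dp":[0.95,0,0],"twist":0},{"dp":[0.95,0,0],"twist":0},{"dp":[0.95,0,0],"twist":0},{"dp":[0.95,0,0],"twist":0},{"dp":[0.95,0,0],"twist":0},{"dp":[0.95,0,0],"twist":0},{"dp":[0.95,0,0],"twist":0},{"dp":[0.95,0,0],"twist":0},{"dp":[0.95,0,0],"twist":0},{"dp":[0.95,0,0],"twist":0},{"dp":[0.95,0,0],"twist":0},{"dp":[0.95,0.2,0],"twist":0}]' --gripper -1

```text
time_s: 27.7
ee_pos: [0.4315, 0.2289, 0.2177]
eef_rot: [-3.141, 0.0, 1.572]
force: [0.3, -0.6, 0.0]
grip_width: 0.0006
grip_force: 0.0
```

Request:
step_arm --deltas '[{"dp":[0.95,0,0],"twist":0},{"dp":[0.95,0,0],"twist":0},{"dp":[0.4,0,0],"twist":0},{"dp":[0,0,0.8],"twist":0},{"dp":[0,0,0.8],"twist":0},{"dp":[0,0,0.8],"twist":0},{"dp":[0,0,0.6],"twist":0},{"dp":[0,0,0.2],"twist":0},{"dp":[0,0,0],"twist":0},{"dp":[0,0,0],"twist":0}]'

```text
time_s: 28.7
ee_pos: [0.4327, 0.3193, 0.0914]
eef_rot: [3.14, -0.001, 1.572]
force: [0.6, -0.2, 0.7]
grip_width: 0.0005
grip_force: 0.0
```

Request:
step_arm --deltas '[{"dp":[0,0,0.3],"twist":0},{"dp":[0,0,0.25],"twist":0},{"dp":[0,0,0.15],"twist":0},{"dp":[0,0,0.05],"twist":0},{"dp":[0,0,0],"twist":0}]'

```text
time_s: 29.2
ee_pos: [0.4322, 0.3193, 0.0611]
eef_rot: [3.141, 0.0, 1.572]
force: [-5.2, -4.3, 13.0]
grip_width: 0.0008
grip_force: 7.0
```

Request:
step_arm --deltas '[{"dp":[0,0,0.05],"twist":0},{"dp":[0,0,0.04],"twist":0},{"dp":[0,0,0],"twist":0},{"dp":[0,0,0],"twist":0}]'

```text
time_s: 29.6
ee_pos: [0.4325, 0.3195, 0.0604]
eef_rot: [3.14, -0.001, 1.572]
force: [-18.0, -11.9, 50.3]
grip_width: 0.0003
grip_force: 25.0
```

Request:
step_arm --deltas '[{"dp":[0,0,-0.44],"twist":0},{"dp":[0,0,-0.4],"twist":0},{"dp":[-0.4,-0.06,0],"twist":0},{"dp":[-0.6,0,0],"twist":0},{"dp":[-0.35,0,0],"twist":0},{"dp":[0,0,0],"twist":0},{"dp":[0,0,0],"twist":0}]'

```text
time_s: 30.3
ee_pos: [0.43, 0.2655, 0.0903]
eef_rot: [3.141, -0.0, 1.571]
force: [0.2, 0.1, -0.1]
grip_width: 0.0005
grip_force: 0.0
```

Request:
step_arm --deltas '[{"dp":[0,0,0.3],"twist":0},{"dp":[0,0,0.25],"twist":0},{"dp":[0,0,0.15],"twist":0},{"dp":[0,0,0.06],"twist":0},{"dp":[0,0,0.02],"twist":0},{"dp":[0,0,0],"twist":0}]'

```text
time_s: 30.9
ee_pos: [0.4297, 0.2657, 0.0607]
eef_rot: [-3.142, -0.0, 1.572]
force: [-13.4, -4.8, 33.5]
grip_width: 0.0006
grip_force: 16.4
```

```bash
python3 -c "
from h import *
c,d,K,D,T=cam('side'); X=cloud(d,K,D,T); I=c.astype(int); x,y,z=X[...,0],X[...,1],X[...,2]; r,g,b=I[...,0],I[...,1],I[...,2]
for nm,(kx,ky),cm in [('red',(.430,.2655),(r>g+60)&(r>b+60)),('yel',(.4325,.320),(r>b+60)&(g>b+60)),('blue',(.4355,.3755),b>r+50)]:
    q=np.hypot(x-kx,y-ky)
    k=(d>0)&(q<.02)&cm
    print(nm,'key z',np.percentile(z[k],[5,25,50,75,95]).round(4),k.sum(),'by radius',[(R,np.round(np.median(z[k&(q>R-.002)&(q<=R)]),4)) for R in (.004,.008,.01,.012,.014) if (k&(q>R-.002)&(q<=R)).sum()])
    m=(d>0)&(q>.015)&(q<.0205)&(I.max(2)<70); print('  collar',np.percentile(z[m],[25,50,75,95]).round(4),m.sum())
m=(d>0)&(x>.40)&(x<.415)&(y>.25)&(y<.4)&(z<.06); print('panel',np.percentile(z[m],[5,50,95]).round(4))
save('k10',np.hstack([cv2.resize(c[340:440,230:310],(640,600)*1)]))"
```

```text
red key z [0.0571 0.0594 0.0604 0.0618 0.0638] 49 by radius [(0.01, np.float64(0.0601)), (0.012, np.float64(0.0606)), (0.014, np.float64(0.0594))]
  collar [0.0559 0.0574 0.0584 0.1793] 147
yel key z [0.0584 0.065  0.0669 0.068  0.0694] 192 by radius [(0.004, np.float64(0.0678)), (0.008, np.float64(0.0676)), (0.01, np.float64(0.0675)), (0.012, np.float64(0.0671)), (0.014, np.float64(0.0626))]
  collar [0.0571 0.2513 0.3281 0.3518] 339
blue key z [0.0582 0.0649 0.0665 0.0673 0.0686] 224 by radius [(0.004, np.float64(0.0668)), (0.008, np.float64(0.067)), (0.01, np.float64(0.067)), (0.012, np.float64(0.0668)), (0.014, np.float64(0.064))]
  collar [0.0558 0.0567 0.0574 0.059 ] 194
panel [0.0432 0.0455 0.0559]
```

View pics/k10.png

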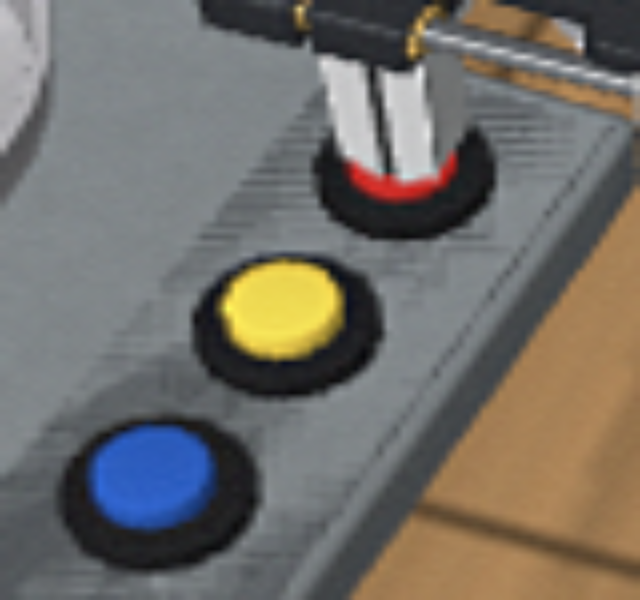

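Request:
step_arm --deltas '[{"dp":[0,0,-0.5],"twist":0},{"dp":[0,0,-0.8],"twist":0},{"dp":[0,0,-0.9],"twist":0},{"dp":[0,0,-0.8],"twist":0},{"dp":[0,0,-0.4],"twist":0},{"dp":[0,0,0],"twist":0},{"dp":[0,0,0],"twist":0},{"dp":[0,0,0],"twist":0}]'

```text
time_s: 31.75
ee_pos: [0.4293, 0.265, 0.1934]
eef_rot: [-3.139, 0.001, 1.572]
force: [-0.5, 0.5, 0.5]
grip_width: 0.0004
grip_force: 0.0
```

```bash
python3 -c "
from h import *
c,d,K,D,T=cam('side'); X=cloud(d,K,D,T); I=c.astype(int); x,y,z=X[...,0],X[...,1],X[...,2]; r,g,b=I[...,0],I[...,1],I[...,2]
m=(d>0)&(np.hypot(x-.43,y-.2655)<.012)&(r>g+60); print('red z',np.median(z[m]))
h=(d>0)&(x>.3)&(x<.55)&(y<-.1)&(y>-.33)&(z>.08)&(r>g+50); print('handle',X[h].min(0),X[h].max(0))
coals('side');coals('scene')
print(ctrl.hand_in())"
```

```text
red z 0.06756292982732476
handle [ 0.41364262 -0.25696357  0.08015742] [ 0.43453334 -0.18076288  0.10324907]
side dark 32 [0.65  0.021 0.032] rel [ 0.221 -0.244 -0.162]
side dark 191 [0.62  0.335 0.068] rel [ 0.19   0.07  -0.125]
side dark 368 [0.565 0.33  0.07 ] rel [ 0.136  0.065 -0.124]
scene dark 138 [0.569 0.319 0.07 ] rel [ 0.14   0.054 -0.124]
scene dark 79 [0.626 0.323 0.068] rel [ 0.197  0.058 -0.126]
scene dark 169 [0.673 0.292 0.032] rel [ 0.243  0.027 -0.162]
scene dark 415 [0.526 0.064 0.095] rel [ 0.097 -0.201 -0.099]
scene dark 86 [0.57  0.017 0.028] rel [ 0.141 -0.248 -0.166]
scene dark 92 [0.658 0.015 0.029] rel [ 0.228 -0.251 -0.165]
the job is handed in; nothing more can be done
None
```

I handed the job in at about 32 s without seeing a verdict: three briquettes are in the fire bowl and two are still in the tray, the scoop stands level and released on its mat, and I pressed yellow, then red, to the bottom; red is back up, yellow was seen up after its press, and blue was not touched.

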